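# Zero the sample grinder and set it to the third click

## Robot

A 7-joint arm with a two-finger parallel gripper is mounted at the origin on the work surface. World frame = base frame: x ahead of the robot, y to its left, z up, the work surface at z = 0. Lengths are in m, angles in rad, forces in N, time in s.
With the tool pointing down it reaches from about 0.4 to 0.85 m from the base axis. Payload 10.4 kg.
Tool frame: the origin (TCP) lies on the centre line of the jaws, within the pads' length; the fingertips stand r.tip_extent ahead of it and the grasp point (between the pads) lies 3 mm ahead of it (r.tip_extent is the distance from the TCP to the fingertips, in m); z points along the fingers, y is the direction in which the jaws open and shut (so a half turn about z gives the same grasp; the last joint's range is limited). The gripper opens to 87 mm and grips with 3 to 60 N. Pads are 19 mm wide; open, the fingers measure 117 mm over their backs; the gripper's body (75 mm by 190 mm) begins 51 mm behind the grasp point.
Start: joints at [1.102, 0.332, -0.065, 1.46, 0.022, 1.35, -0.088], TCP at [0.27, -0.564, 0.245] pointing down, gripper open.
Joint ranges: [-2.6, 2.6], [-0.5, 2.12], [-1.47, 1.34], [0.16, 2.42], [-1.27, 4.41], [0.06, 2.06], [-2.6, 2.6]. Speed limits (rad/s): [2.22, 2.22, 2.79, 2.79, 3.14, 3.14, 3.14].

## Interface

Orientations are given as a unit quaternion [x, y, z, w].
In Python, from bench import r gives the robot as it stands. The module is installed in compiled form; this text tells all that it offers.
- The arm moves only by the shell command python3 -m jog 'ROWS' [FORCE]. ROWS is JSON, a list of rows, each a list of 5 numbers: the shift along the tool's x, y, z in cm, then the turn about the tool's z in rad, then the closure, from 0 (fully open) to 1 (shut). A call has exactly 10 rows; each row shifts and turns the pose as measured when the row begins, along the tool's axes as they then stand; what a row does not reach is not made up. A row lasts 1/10 s, in which the tool goes at most 50 mm and 8.59 degrees, less where a joint would pass 70% of its speed; a pose out of reach is approached as far as the arm can. A call with a gripper value outside its range is refused whole. The fingers move at their own pace and stop on an object; FORCE is the grip in N (left out, the last holds). Time passes only in rows, so rows that do not move let the fingers close, or fill a call up. It gives the time, the measured TCP pose, the force and the opening at its end, in the units of the state.
- r.read_state(): the state, without advancing time (a new reading comes with each control period).
- r.camera(name): name is "scene" or "side" or "wrist"; returns a dict with "pixels" (480x640x3 uint8, red, green, blue), "fx", "fy", "cx", "cy" (pixels), "k1" (the pictures are not rectified: a ray, as slopes to the right and down, at radius r is drawn at 1 + k1 r^2 times it, then the intrinsics apply), "camera_from_world" (4x4, takes a point from world to camera coordinates). Camera axes: x right, y up, looking along -z (the intrinsics and any distortion apply to the point x, -y, -z); pixel columns grow to the right and rows downward; lengths in m; the calibration is good to about 2 mm. A picture is of the moment at which its call begins. There is no depth.
- r.close_job(): hands the job in, once; it reports no verdict.
The state is a dict: "time": time; "joint_positions": joint angles; "joint_vel": joint speeds; "joint_torque": joint torques, N m; "ee_pos": TCP position; "eef_rot": TCP orientation; "ft_force": force on the tool from outside, world axes, zero at the start; "torque": the same for the moment, N m; "width": finger opening in m.
Only numpy, scipy, OpenCV 4.12 (cv2) and the standard library are available. Lean on these libraries where they do the work, as an engineer would, in place of code of your own. Each camera call takes 0.05 s, during which the arm holds its last target. There are 200 camera calls.

## Task

Set the sample grinder by feel: with a fingertip push its grind lever clockwise (seen from above) all the way back to the fine stop, then push it lightly the other way through the clicks and leave it resting in the third notch from the stop, without ever running past that notch. Only push the lever, never grip it, and leave the hopper lid, the cup and everything else standing where they are.

Things in the scene. Friction and masses are not known exactly. Their poses are not given: they have to be found in the camera images.
- grinder: Bench sample grinder, fixed, 300 mm tall: round graphite body 132 mm across on a foot plate 260 x 150 mm; light metal flange 160 mm across, top at 197 mm; black collar 124 mm across, up to 219; steel hopper 92 mm across, up to 270, with a lid. Origin: on the collar's vertical axis at bench height; x from front to rear, z up. Spout (36 mm wide, up to 165 mm high) and cup at the front (-x).
- collar_axis (a point): Point on the collar's vertical axis, at the top face of the collar, 219 mm above the bench. Its axes are those of the grinder.
- knob_top (a point): Centre of the knob's top, 243 mm above the bench, 135 mm from the collar's axis; its x axis points outward along the lever. Knob: upright metal cylinder 18 mm across, 203 to 243 mm above the bench, on the end of a flat steel bar (11 mm wide, 205 to 213 mm above the bench) that runs out level from the collar over the grinder's front. Beside and below the knob is free space down to spout and cup
- lever (a joint): Angle of the grind lever (rad): 0 at the fine stop (fully clockwise from above), growing anticlockwise to 1.05. At 0 it points 2.59 rad anticlockwise of the grinder's x axis. Notch 0 is at the stop, then one every 0.15 (20 mm at the knob), each with a mark on the flange; third notch 0.45. Starts in the first or second notch. Freed by 4 to 6 N at the knob; past half-way it snaps on alone and stays.
- hopper_lid: Loose black lid, 98 mm across, 27 mm tall with its button, lying on the hopper with its underside 270 mm above the bench. Origin: centre of its underside. A bystander.
- dosing_cup: Loose steel cup, 58 mm across, 68 mm tall, standing under the spout on the foot plate. Origin: centre of its underside. A bystander.
- sample_jar: Loose jar, 60 mm across, 95 mm tall, standing in front of the grinder's foot plate. Origin: centre of its underside. A bystander.
- tall_jar: Loose jar, 68 mm across, 125 mm tall, standing further to the right. Origin: centre of its underside. A bystander.
- brush: Loose cleaning brush, 150 mm long, lying beside the grinder's left (+y) flank. A bystander.
- tape_roll: Loose ring of green tape, 96 mm across, 24 mm tall, lying flat at the left. Origin: centre of its underside. A bystander.
- marker: Loose black and white marker pen, 133 mm long, lying on the sheet of paper at the right. A bystander.

How it is judged:
By the outcome, as a careful person would: the job done as asked, in the order asked, and still so for the second after the job is handed in, with the robot touching nothing.
It also fails if it takes over 61 s, if anything falls off the work surface, if the arm or the gripper's body presses on something with over 40 N, if the wrist force passes 120 N, or if a joint passes its speed limit or range.

## Working session

There is one attempt and no reset: what is moved stays moved. The work goes in short steps, Python scripts to look and compute and a shell command to move; the robot and the scene stay as the last step left them, time stands still between calls to the robot, and variables do not carry over. Pictures are saved under pics/ and viewed, about 8 in all and at most 12, crops included, and the job is handed in when it is done.

```bash
mkdir -p pics
python3 - <<'E'
from bench import r
import cv2,numpy as np
print(r.read_state(), r.tip_extent)
for n in ["scene","side"]:
    c=r.camera(n); cv2.imwrite(f"pics/{n}0.png",c["pixels"][:,:,::-1]); np.save(f"pics/{n}0.npy",c,allow_pickle=True)
    print(n,c["fx"],c["fy"],c["cx"],c["cy"],c["k1"],np.round(c["camera_from_world"],4).tolist())
E
```

```text
{'time': 0.0, 'joint_positions': array([ 1.10240654,  0.33283782, -0.06469066,  1.46097061,  0.02160871,
        1.34987203, -0.08852766]), 'joint_vel': array([ 0.00032836, -0.00119942, -0.00049768, -0.00062247, -0.0012718 ,
        0.00077069, -0.0009765 ]), 'joint_torque': array([ 3.62178080e-04, -6.23259330e+01,  2.47464707e-02, -3.89899600e+01,
       -6.14065211e-02,  3.97227891e-02,  1.09037701e-04]), 'ee_pos': array([ 0.26931484, -0.56359992,  0.24376117]), 'eef_rot': array([ 9.75262807e-01,  2.21047447e-01, -1.91184214e-04, -6.69261568e-04]), 'ft_force': array([-0.38950383, -0.66416113, -0.33727937]), 'torque': array([ 0.02410572, -0.05325935, -0.02342875]), 'width': 0.08727948274677869} 0.022
scene 454.4069961272225 454.4069961272225 326.25475841220225 239.39718564865447 -0.017847683085656183 [[0.2788, -0.9603, 0.0078, -0.194], [0.866, 0.2549, 0.4301, -0.5406], [-0.415, -0.1131, 0.9028, -1.1913], [0.0, 0.0, 0.0, 1.0]]
side 571.3181839380258 571.3181839380258 326.3409607430609 237.464222844206 -0.0007650290134576954 [[0.716, -0.698, 0.0092, -0.4432], [0.3359, 0.356, 0.872, -0.308], [-0.6119, -0.6213, 0.4894, -1.2422], [0.0, 0.0, 0.0, 1.0]]
```

View pics/scene0.png

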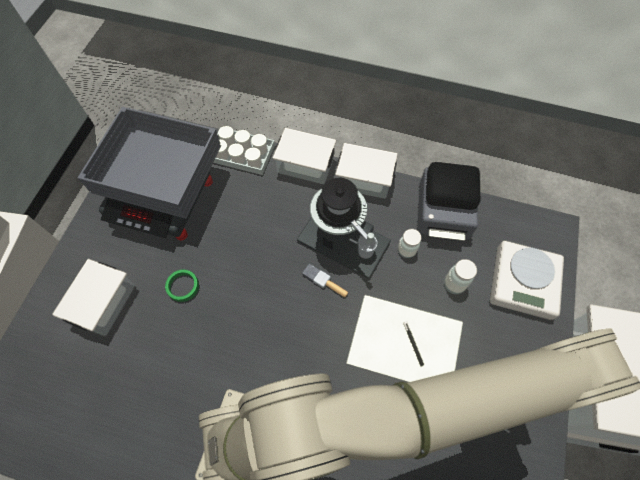

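View pics/side0.png

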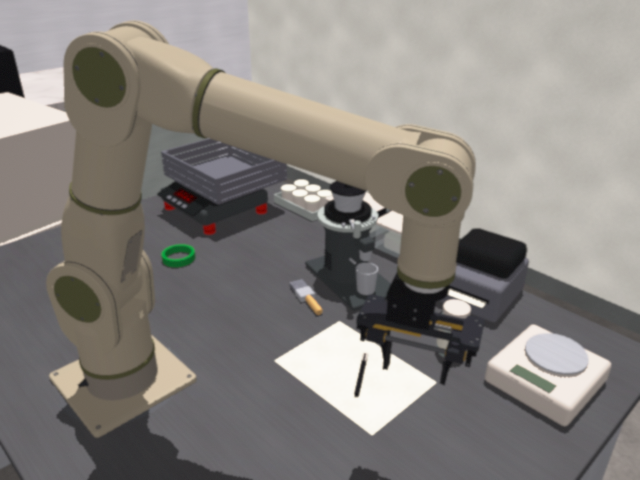

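The scene shows the grinder around (340,205), with its lever running toward (370,240), the cup near (368,245) and the sample jar at (409,243). The side view shows the lever knob around (360,228). I'll enlarge both.

Run:
```python
import cv2,numpy as np
a=cv2.imread("pics/scene0.png")[170:280,290:400]; b=cv2.imread("pics/side0.png")[170:300,300:410]
a=cv2.resize(a,(400,400),interpolation=cv2.INTER_CUBIC)
b=cv2.resize(b,(396,468),interpolation=cv2.INTER_CUBIC)
o=np.zeros((468,800,3),np.uint8);o[:400,:400]=a;o[:468,404:]=b;cv2.imwrite("pics/crop0.png",o)
```

```text
(no output)
```

View pics/crop0.png

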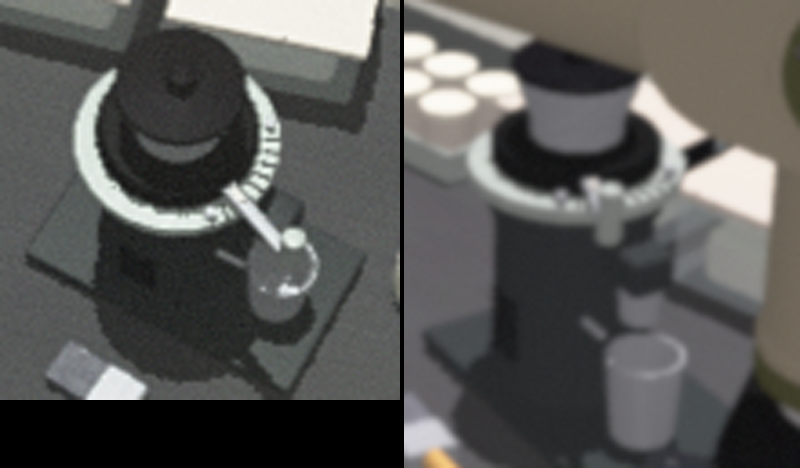

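```bash
cat > h.py <<'E'
import numpy as np,cv2
from scipy.optimize import least_squares
def ray(c,uv):
    uv=np.atleast_2d(np.asarray(uv,float)); K=np.array([[c["fx"],0,c["cx"]],[0,c["fy"],c["cy"]],[0,0,1]])
    n=cv2.undistortPoints(uv[:,None],K,np.array([c["k1"],0,0,0.]))[:,0]
    T=np.array(c["camera_from_world"]);R=T[:3,:3]
    d=np.c_[n[:,0],-n[:,1],-np.ones(len(n))]@R
    return -R.T@T[:3,3],d/np.linalg.norm(d,axis=1)[:,None]
def plane(c,uv,z):
    o,d=ray(c,uv);return o+d*((z-o[2])/d[:,2])[:,None]
def tri(c1,u1,c2,u2):
    A=0;b=0;L=[]
    for c,u in((c1,u1),(c2,u2)):
        o,d=ray(c,u);P=np.eye(3)-np.outer(d[0],d[0]);A=A+P;b=b+P@o;L.append((o,P))
    p=np.linalg.solve(A,b);return p,[np.linalg.norm(P@(p-o)) for o,P in L]
def load(n):return np.load(n,allow_pickle=True).item()
E
python3 - <<'E'
from h import *
s=load("pics/scene0.npy");d=load("pics/side0.npy")
C=lambda x,y:(290+x/3.636,170+y/3.636)
D=lambda x,y:(300+(x-404)/3.6,170+y/3.6)
print("knob",tri(s,C(293,237),d,D(608,188)),plane(s,C(293,237),.243),plane(d,D(608,188),.243))
for n,c,(x0,x1,y0,y1) in(("scene",s,(305,370,185,236)),("side",d,(315,382,200,232))):
    g=cv2.cvtColor(c["pixels"],cv2.COLOR_RGB2GRAY);m=np.zeros_like(g);m[y0:y1,x0:x1]=(g[y0:y1,x0:x1]>140)*255
    k,_=cv2.findContours(m,cv2.RETR_EXTERNAL,cv2.CHAIN_APPROX_NONE);k=max(k,key=len)[:,0]
    p=plane(c,k,.197)[:,:2]
    f=least_squares(lambda q:np.linalg.norm(p-q,axis=1)-.08,p.mean(0),loss="soft_l1",f_scale=.002)
    print(n,f.x,np.round(np.percentile(abs(f.fun),[50,80]),4),len(p))
q=plane(s,[C(28,252),C(288,388),C(365,260)],.012);print("foot",q,np.linalg.norm(np.diff(q,axis=0),axis=1))
for a,b in((0,1),(1,2)):
    e=q[b]-q[a];print(np.arctan2(e[1],e[0]))
print("jars",plane(s,[(409,243)],.09),"cup rim",plane(s,C(283,268),.08))
E
```

```text
knob (array([ 0.5633083 , -0.15755347,  0.24232534]), [np.float64(0.00039766561494001146), np.float64(0.0003976656149404433)]) [[ 0.56259837 -0.15735489  0.243     ]] [[ 0.56285743 -0.15844777  0.243     ]]
scene [ 0.65058384 -0.05277572] [0.0067 0.0084] 139
side [ 0.66651895 -0.0432248 ] [0.0101 0.0185] 125
foot [[ 0.59915557  0.06605845  0.012     ]
 [ 0.54036094 -0.18131634  0.012     ]
 [ 0.67449984 -0.21717061  0.012     ]] [0.2542658  0.13884802]
-1.8041411252117678
-0.2611862421674125
jars [[ 0.64647012 -0.26932516  0.09      ]] cup rim [[ 0.61446027 -0.15226326  0.08      ]]
```

Run:
```python
from h import *
s=load("pics/scene0.npy");d=load("pics/side0.npy")
for n,c,(x0,x1,y0,y1) in(("scene",s,(305,370,190,236)),("side",d,(315,382,205,232))):
    g=cv2.cvtColor(c["pixels"],cv2.COLOR_RGB2GRAY);m=np.zeros_like(g);m[y0:y1,x0:x1]=(g[y0:y1,x0:x1]>125)*255
    k,_=cv2.findContours(m,cv2.RETR_EXTERNAL,cv2.CHAIN_APPROX_NONE);k=max(k,key=len)
    p=plane(c,k[:,0],.197)[:,:2]
    for z in range(4):
        f=least_squares(lambda q:np.linalg.norm(p-q,axis=1)-.08,[.648,-.05])
        e=f.fun if z==3 else 0
        r=np.linalg.norm(p-[.646,-.051],axis=1) if z==0 else np.linalg.norm(p-f.x,axis=1)
        p=p[(r>.074)&(r<.088)]
    f=least_squares(lambda q:np.linalg.norm(p-q[:2],axis=1)-q[2],[.648,-.05,.08])
    a=np.degrees(np.arctan2(*(p-f.x[:2]).T[::-1]))
    print(n,f.x,np.std(f.fun),len(p),np.histogram(a,12,(-180,180))[0])
    v=np.array([.5628,-.1577])-f.x[:2];print(np.linalg.norm(v),np.arctan2(v[1],v[0]))
```

```text
scene [ 0.64339211 -0.04760755  0.07855419] 0.0010376097250694386 76 [15 10  0  0  0  0  0  3 11 13 11 13]
0.13643839143726386 -2.202703809367525
side [ 0.64416676 -0.05116903  0.08185078] 0.0023380939440058885 76 [14 13 10  6  9  5  0  0  0  4  7  8]
0.13404997795153797 -2.223061659018662
```

```bash
python3 -m jog '[[0,0,-4,0,0.3],[0,0,-4,0,0.3],[4,-2.2,0,0,0.3],[4,-2.2,0,0,0.3],[4,-2.2,0,0,0.3],[4,-2.2,0,0,0.3],[4,-2.2,0,0,0.3],[4,-2.2,0,0,0.3],[3,-1.6,0,0,0.3],[0,0,0,0,0.3]]' 10
cat >> h.py <<'E'
AX=np.array([.6437,-.049]);Y0=-2.36
def where(r):
    from scipy.spatial.transform import Rotation as R
    s=r.read_state();M=R.from_quat(s["eef_rot"]).as_matrix();p=np.array(s["ee_pos"])
    v=p[:2]-AX;k=AX+.135*np.array([np.cos(-2.135),np.sin(-2.135)])
    print("t",round(s["time"],2),"p",p.round(4),"yaw",round(np.arctan2(M[1,0],M[0,0]),3),"w",round(s["width"],4),"F tool",(M.T@s["ft_force"]).round(2),"tool z",M[:,2].round(3))
    print("polar r",np.linalg.norm(v).round(4),"lever-ang",round(np.arctan2(v[1],v[0])-Y0,3))
    for n,a in(("n0",0),("n1",.15),("n2",.3),("n3",.45)):
        k=AX+.135*np.array([np.cos(Y0+a),np.sin(Y0+a)]);print(n,(M.T@np.r_[k-p[:2],0.232-p[2]]*100).round(2),end=" ")
    print()
E
python3 -c "
from bench import r
from h import *
where(r)"
```

```text
time: 1.1
ee_pos: [0.4535, -0.3038, 0.3226]
eef_rot: [0.976, 0.219, -0.002, -0.004]
ft_force: [-0.9, -0.4, 0.2]
width: 0.0609
t 1.1 p [ 0.4535 -0.3038  0.3226] yaw 0.442 w 0.0609 F tool [-1.03 -0.03 -0.19] tool z [-0.006  0.007 -1.   ]
polar r 0.3179 lever-ang 0.148
n0 [ 15.38 -10.31   9.12] n1 [16.2  -8.46  9.11] n2 [17.28 -6.75  9.09] n3 [18.6  -5.22  9.07]
```

```bash
python3 -m jog '[[4,-2.1,0,0,0.3],[4,-2.1,0,0,0.3],[4,-2.1,0,0,0.3],[4,-2.1,0,0,0.3],[0,0,0,-0.14,0.3],[0,0,0,-0.14,0.3],[0,0,0,-0.14,0.3],[0,0,0,-0.14,0.3],[0,0,0,0,0.3],[0,0,0,0,0.3]]' 10
python3 - <<'E'
from bench import r
from h import *
where(r)
o=[]
for n in ["scene","side","wrist"]:
    c=r.camera(n); np.save(f"pics/{n}1.npy",c,allow_pickle=True);o.append(c["pixels"][:,:,::-1])
a=cv2.resize(o[0][160:280,280:420],(400,343)); b=cv2.resize(o[1][140:260,300:440],(400,343));w=o[2]
cv2.imwrite("pics/c1.png",np.r_[np.c_[a,b],cv2.copyMakeBorder(cv2.resize(w,(340,255)),0,0,0,460,0)])
E
```

```text
time: 2.1
ee_pos: [0.5631, -0.1583, 0.3182]
eef_rot: [0.875, 0.485, -0.004, -0.007]
ft_force: [-0.4, 0.9, -0.6]
width: 0.0611
t 2.1 p [ 0.5631 -0.1583  0.3182] yaw 1.012 w 0.0611 F tool [ 0.53 -0.85  0.58] tool z [-0.014  0.009 -1.   ]
polar r 0.1358 lever-ang 0.154
n0 [ 0.4  -1.9   8.66] n1 [0.09 0.1  8.62] n2 [0.07 2.12 8.59] n3 [0.36 4.12 8.56] Traceback (most recent call last):
  File "<stdin>", line 8, in <module>
    res = self.concatenate(tuple(objs), axis=axis)
ValueError: all the input array dimensions except for the concatenation axis must match exactly, but along dimension 1, the array at index 0 has size 400 and the array at index 1 has size 800
```

Run:
```python
from h import *
o=[load(f"pics/{n}1.npy")["pixels"][:,:,::-1] for n in("scene","side","wrist")]
a=cv2.resize(o[0][160:280,280:420],(350,300)); b=cv2.resize(o[1][140:260,300:440],(350,300))
cv2.imwrite("pics/c1.png",np.hstack([np.vstack([a,b]),cv2.resize(np.vstack([o[2],0*o[2]]),(440,600))]))
```

```text
(no output)
```

View pics/c1.png

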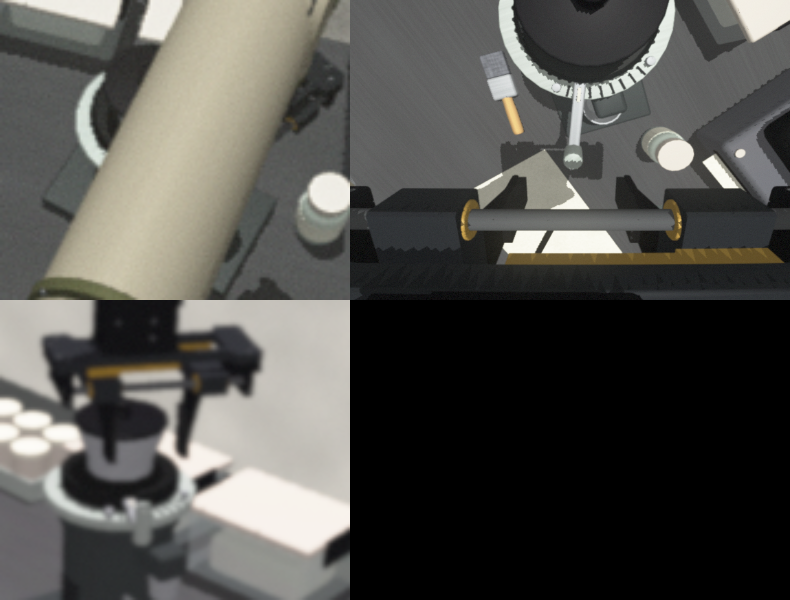

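The wrist view shows the knob at about (324,256) in full pixels, centred between the open fingers. The notch marks are on the flange rim. I'll check it against the wrist camera, then lower.

```bash
python3 - <<'E'
from h import *
c=load("pics/wrist1.npy")
f=lambda x,y:((x-350)/440*640,y*1.6*1.0)
k=plane(c,f(573,158),.243)[0];print("knob",k)
g=cv2.cvtColor(c["pixels"],cv2.COLOR_RGB2GRAY)
m=((g>150)*255).astype(np.uint8);m[215:]=0;m[:,:200]=0;m[:,490:]=0
kk=max(cv2.findContours(m,0,1)[0],key=len)[:,0];p=plane(c,kk,.197)[:,:2]
for i in range(3):
    r0=np.linalg.norm(p-(AX if i==0 else q.x[:2]),axis=1);p=p[abs(r0-.08)<.006]
    q=least_squares(lambda q:np.linalg.norm(p-q[:2],axis=1)-q[2],[*AX,.08])
print(q.x,len(p),q.fun.std());v=k[:2]-q.x[:2];print(np.linalg.norm(v),np.arctan2(v[1],v[0]))
E
python3 -m jog '[[0,0,1.5,0,0.3],[0,0,1.5,0,0.3],[0,0,1.5,0,0.3],[0,0,1.5,0,0.3],[0,0,1,0,0.3],[0,0,0.5,0,0.3],[0,0,0.5,0,0.3],[0,0,0,0,0.3],[0,0,0,0,0.3],[0,0,0,0,0.3]]' 10; python3 -c "
from bench import r
from h import *
where(r)"
```

```text
knob [ 0.56724536 -0.15384931  0.243     ]
[ 0.6437 -0.049   0.08  ] 0 nan
0.1297639782574903 -2.2008427773743713
time: 3.25
ee_pos: [0.5614, -0.1574, 0.2313]
eef_rot: [0.876, 0.482, -0.004, -0.007]
ft_force: [1.1, -0.5, -0.1]
width: 0.061
t 3.25 p [ 0.5614 -0.1574  0.2313] yaw 1.005 w 0.061 F tool [0.23 1.21 0.1 ] tool z [-0.014  0.008 -1.   ]
polar r 0.1362 lever-ang 0.14
n0 [ 0.4  -1.85 -0.04] n1 [ 0.1   0.15 -0.07] n2 [ 0.11  2.17 -0.11] n3 [ 0.41  4.17 -0.14]
  ret = _var(a, axis=axis, dtype=dtype, out=out, ddof=ddof,
  arrmean = um.true_divide(arrmean, div, out=arrmean,
  ret = ret.dtype.type(ret / rcount)
```

```bash
python3 -m jog '[[0,-0.6,0,0,0.3],[0,-0.6,0,0,0.3],[0,-0.4,0,0,0.3],[0,-0.2,0,0,0.3],[0,-0.2,0,0,0.3],[0,-0.2,0,0,0.3],[0,-0.2,0,0,0.3],[0,-0.2,0,0,0.3],[0,-0.2,0,0,0.3],[0,-0.2,0,0,0.3]]' 10; python3 -c "
from bench import r
from h import *
where(r)"
```

```text
time: 4.25
ee_pos: [0.5351, -0.14, 0.2332]
eef_rot: [0.876, 0.482, -0.002, -0.006]
ft_force: [0.1, -0.5, -0.2]
width: 0.0612
t 4.25 p [ 0.5351 -0.14    0.2332] yaw 1.005 w 0.0612 F tool [-0.4   0.34  0.22] tool z [-0.01   0.007 -1.   ]
polar r 0.1417 lever-ang -0.084
n0 [0.34 1.3  0.1 ] n1 [0.04 3.3  0.08] n2 [0.04 5.32 0.05] n3 [0.35 7.32 0.03]
```

```bash
python3 -m jog '[[0,-0.2,0,0,0.3],[0,-0.2,0,0,0.3],[0,-0.2,0,0,0.3],[0,-0.15,0,0,0.3],[0,-0.15,0,0,0.3],[0,-0.15,0,0,0.3],[0,-0.15,0,0,0.3],[0,-0.15,0,0,0.3],[0,-0.15,0,0,0.3],[0,-0.15,0,0,0.3]]' 10; python3 -c "
from bench import r
from h import *
where(r)"
```

```text
time: 5.25
ee_pos: [0.5283, -0.1358, 0.2326]
eef_rot: [0.877, 0.48, 0.005, 0.002]
ft_force: [11.2, -3.7, -6.6]
width: 0.0611
t 5.25 p [ 0.5283 -0.1358  0.2326] yaw 1.002 w 0.0611 F tool [ 2.85 11.42  6.68] tool z [ 0.012  0.001 -1.   ]
polar r 0.1444 lever-ang -0.137
n0 [0.36 2.1  0.09] n1 [0.07 4.1  0.1 ] n2 [0.08 6.12 0.12] n3 [0.39 8.12 0.14]
```

```bash
python3 -m jog '[[0,-0.2,0,0,0.3],[0,-0.2,0,0,0.3],[0,-0.25,0,0,0.3],[0,-0.25,0,0,0.3],[0,-0.25,0,0,0.3],[0,-0.25,0,0,0.3],[0,-0.25,0,0,0.3],[0,-0.25,0,0,0.3],[0,-0.25,0,0,0.3],[0,-0.25,0,0,0.3]]' 10
python3 - <<'E'
from bench import r
from h import *
where(r)
c=r.camera("wrist");cv2.imwrite("pics/w2.png",c["pixels"][:,:,::-1]);np.save("pics/w2.npy",c,allow_pickle=True)
E
```

```text
time: 6.25
ee_pos: [0.5279, -0.1354, 0.2311]
eef_rot: [0.879, 0.476, 0.025, 0.021]
ft_force: [17.7, -6.9, -11.9]
width: 0.0612
t 6.25 p [ 0.5279 -0.1354  0.2311] yaw 0.994 w 0.0612 F tool [ 3.58 17.85 13.14] tool z [ 0.064 -0.013 -0.998]
polar r 0.1445 lever-ang -0.14
n0 [0.36 2.15 0.05] n1 [0.09 4.15 0.17] n2 [0.11 6.17 0.29] n3 [0.44 8.16 0.42]
```

View pics/w2.png

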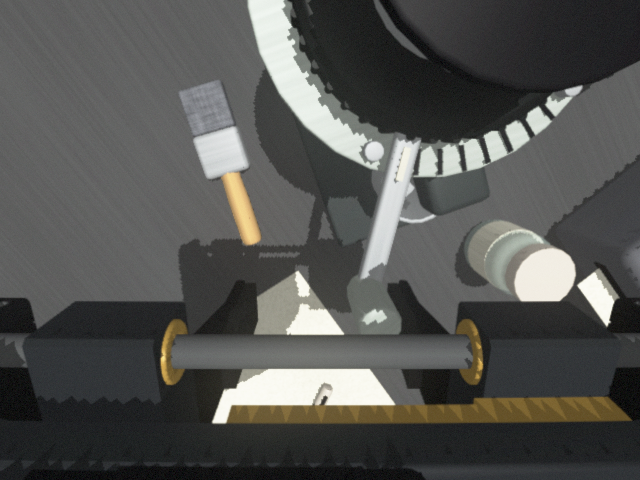

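```bash
python3 -m jog '[[0,0.3,0,0,0.3],[0.1,0.5,0.03,0,0.3],[0.1,0.5,0.03,0,0.3],[0,0.5,0.03,0,0.3],[0,0.5,0.03,0,0.3],[0,0.5,0.03,0,0.3],[0,0.5,0.03,0,0.3],[0,0.3,0,0,0.3],[0,0,0,0,0.3],[0,0,0,0,0.3]]' 10; python3 -c "
from bench import r
from h import *
where(r)"
```

```text
time: 7.3
ee_pos: [0.5617, -0.155, 0.2312]
eef_rot: [0.879, 0.476, 0.025, 0.021]
ft_force: [0.9, 0.5, -0.1]
width: 0.0608
t 7.3 p [ 0.5617 -0.155   0.2312] yaw 0.994 w 0.0608 F tool [0.97 0.49 0.16] tool z [ 0.063 -0.013 -0.998]
polar r 0.134 lever-ang 0.131
n0 [ 0.16 -1.74 -0.18] n1 [-0.11  0.26 -0.07] n2 [-0.09  2.28  0.05] n3 [0.24 4.27 0.18]
```

```bash
python3 -m jog '[[0,0.2,0,0,0.3],[0,0.15,0,0,0.3],[0,0.15,0,0,0.3],[0,0.15,0,0,0.3],[0,0.15,0,0,0.3],[0,0.15,0,0,0.3],[0,0.15,0,0,0.3],[0,0.15,0,0,0.3],[0,0.1,0,0,0.3],[0,0,0,0,0.3]]' 10; python3 -c "
from bench import r
from h import *
where(r)"
```

```text
time: 8.3
ee_pos: [0.572, -0.163, 0.2315]
eef_rot: [0.879, 0.476, 0.023, 0.02]
ft_force: [-0.7, 1.1, -0.2]
width: 0.0612
t 8.3 p [ 0.572  -0.163   0.2315] yaw 0.994 w 0.0612 F tool [ 0.56 -1.16  0.13] tool z [ 0.059 -0.013 -0.998]
polar r 0.1347 lever-ang 0.228
n0 [ 0.27 -3.05 -0.22] n1 [-0.   -1.05 -0.11] n2 [0.02 0.97 0.  ] n3 [0.35 2.97 0.12]
```

```bash
python3 -m jog '[[0,0.15,0,0,0.3],[0,0.15,0,0,0.3],[0,0.15,0,0,0.3],[0,0,0,0,0.3],[0,0,0,0,0.3],[0,0,0,0,0.3],[0,0,0,0,0.3],[0,0,0,0,0.3],[0,0,0,0,0.3],[0,0,0,0,0.3]]' 10
python3 - <<'E'
from bench import r
from h import *
where(r)
c=r.camera("wrist");cv2.imwrite("pics/w3.png",c["pixels"][:,:,::-1]);np.save("pics/w3.npy",c,allow_pickle=True)
E
```

```text
time: 9.3
ee_pos: [0.5776, -0.1653, 0.2325]
eef_rot: [0.879, 0.476, 0.025, 0.021]
ft_force: [0.0, -0.2, -0.2]
width: 0.0611
t 9.3 p [ 0.5776 -0.1653  0.2325] yaw 0.994 w 0.0611 F tool [-0.14  0.1   0.19] tool z [ 0.063 -0.013 -0.998]
polar r 0.1338 lever-ang 0.273
n0 [ 0.16 -3.65 -0.16] n1 [-0.12 -1.65 -0.05] n2 [-0.09  0.37  0.07] n3 [0.23 2.37 0.2 ]
```

View pics/w3.png

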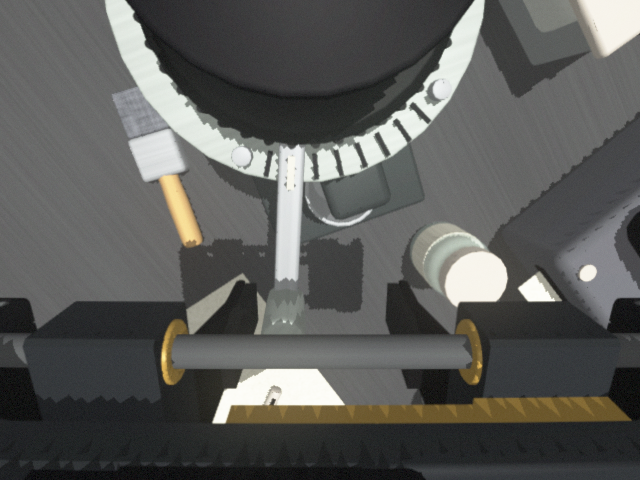

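The lever sits at the mark for notch 1 at about (291,165). Mark 0 is showing at (268,163) and the next marks at (316,165) and (338,158), so it has clicked once. On to notch 2.

```bash
python3 -m jog '[[0,0.2,0.02,0,0.3],[0,0.2,0.02,0,0.3],[0,0.15,0.02,0,0.3],[0,0.15,0.02,0,0.3],[0,0.15,0,0,0.3],[0,0.15,0,0,0.3],[0,0.15,0,0,0.3],[0,0.15,0,0,0.3],[0,0.15,0,0,0.3],[0,0,0,0,0.3]]' 10; python3 -c "
from bench import r
from h import *
where(r)"
```

```text
time: 10.35
ee_pos: [0.59, -0.1742, 0.2322]
eef_rot: [0.879, 0.476, 0.024, 0.02]
ft_force: [0.5, -1.0, 0.6]
width: 0.0613
t 10.35 p [ 0.59   -0.1742  0.2322] yaw 0.994 w 0.0613 F tool [-0.54  0.97 -0.55] tool z [ 0.061 -0.013 -0.998]
polar r 0.1362 lever-ang 0.384
n0 [ 0.22 -5.17 -0.27] n1 [-0.05 -3.16 -0.16] n2 [-0.03 -1.15 -0.04] n3 [0.3  0.85 0.08]
```

```bash
python3 -m jog '[[0,0.15,0,0,0.3],[0,0.15,0,0,0.3],[0,0,0,0,0.3],[0,0,0,0,0.3],[0,0,0,0,0.3],[0,0,0,0,0.3],[0,0,0,0,0.3],[0,0,0,0,0.3],[0,0,0,0,0.3],[0,0,0,0,0.3]]' 10
python3 - <<'E'
from bench import r
from h import *
where(r)
c=r.camera("wrist");cv2.imwrite("pics/w4.png",c["pixels"][:,:,::-1]);np.save("pics/w4.npy",c,allow_pickle=True)
E
```

```text
time: 11.35
ee_pos: [0.5936, -0.1758, 0.2327]
eef_rot: [0.879, 0.476, 0.025, 0.021]
ft_force: [0.2, 0.2, 0.6]
width: 0.0611
t 11.35 p [ 0.5936 -0.1758  0.2327] yaw 0.994 w 0.0611 F tool [ 0.31  0.08 -0.58] tool z [ 0.063 -0.013 -0.998]
polar r 0.1363 lever-ang 0.413
n0 [ 0.16 -5.55 -0.26] n1 [-0.11 -3.55 -0.15] n2 [-0.09 -1.53 -0.02] n3 [0.24 0.46 0.1 ]
```

View pics/w4.png

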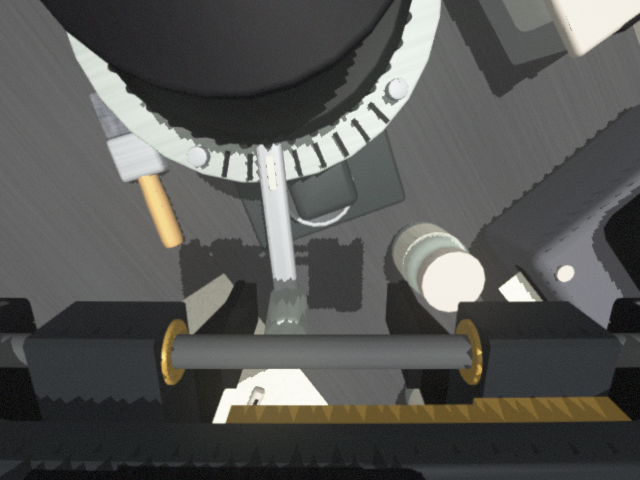

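Two marks show left of the lever, at (227,165) and (249,165), so the lever at (272,165) is in notch 2. One more click of the same size.

```bash
python3 -m jog '[[0.03,0.2,0.02,0,0.3],[0.03,0.2,0.02,0,0.3],[0.03,0.15,0.02,0,0.3],[0.03,0.15,0.02,0,0.3],[0,0.15,0,0,0.3],[0,0.15,0,0,0.3],[0,0.15,0,0,0.3],[0,0.15,0,0,0.3],[0,0.15,0,0,0.3],[0,0,0,0,0.3]]' 10; python3 -c "
from bench import r
from h import *
where(r)"
```

```text
time: 12.4
ee_pos: [0.6068, -0.1826, 0.2323]
eef_rot: [0.879, 0.477, 0.024, 0.02]
ft_force: [-1.6, -0.2, 0.4]
width: 0.0613
t 12.4 p [ 0.6068 -0.1826  0.2323] yaw 0.995 w 0.0613 F tool [-1.06 -1.19 -0.53] tool z [ 0.06  -0.012 -0.998]
polar r 0.1386 lever-ang 0.52
n0 [ 0.01 -7.03 -0.37] n1 [-0.26 -5.03 -0.26] n2 [-0.24 -3.01 -0.15] n3 [ 0.09 -1.02 -0.03]
```

```bash
python3 -m jog '[[0,0.15,0,0,0.3],[0,0.15,0,0,0.3],[0,0,0,0,0.3],[0,0,0,0,0.3],[0,0,0,0,0.3],[0,0,0,0,0.3],[0,0,0,0,0.3],[0,0,0,0,0.3],[0,0,0,0,0.3],[0,0,0,0,0.3]]' 10
python3 - <<'E'
from bench import r
from h import *
where(r)
c=r.camera("wrist");cv2.imwrite("pics/w5.png",c["pixels"][:,:,::-1]);np.save("pics/w5.npy",c,allow_pickle=True)
E
```

```text
time: 13.4
ee_pos: [0.6103, -0.1852, 0.2329]
eef_rot: [0.879, 0.476, 0.025, 0.021]
ft_force: [0.4, 0.5, -0.1]
width: 0.0611
t 13.4 p [ 0.6103 -0.1852  0.2329] yaw 0.994 w 0.0611 F tool [0.66 0.03 0.07] tool z [ 0.063 -0.013 -0.998]
polar r 0.1402 lever-ang 0.549
n0 [ 0.04 -7.46 -0.36] n1 [-0.24 -5.46 -0.24] n2 [-0.21 -3.44 -0.12] n3 [ 0.11 -1.45  0.  ]
```

View pics/w5.png

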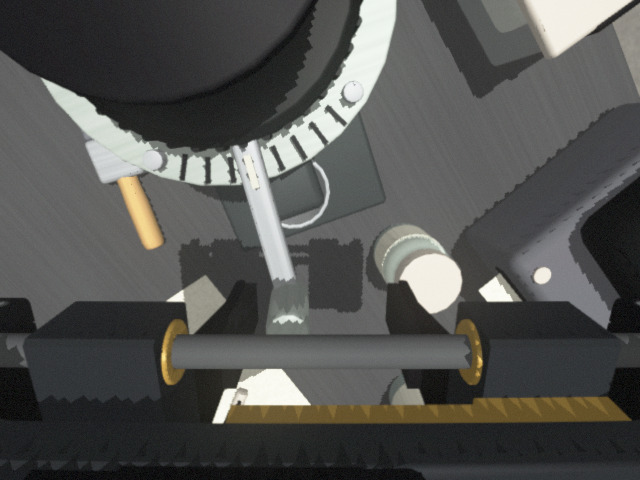

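Three marks (0, 1 and 2) show left of the lever, at x = 183, 207 and 231, and four to its right at 275–337. So the lever is in notch 3 with the finger clear of it. I'll back off and rise.

```bash
python3 -m jog '[[0,-0.4,0,0,0.3],[0,-0.4,0,0,0.3],[0,0,-1,0,0.3],[0,0,-1.5,0,0.3],[0,0,-1.5,0,0.3],[0,0,-1.5,0,0.3],[0,0,-1.5,0,0.3],[0,0,-1.5,0,0.3],[0,0,0,0,0.3],[0,0,0,0,0.3]]' 10; python3 -m jog '[[-2,0,0,0,0.3],[-3,0,0,0,0.3],[-3,0,0,0,0.3],[-3,0,0,0,0.3],[-2,0,0,0,0.3],[0,0,0,0,0.3],[0,0,0,0,0.3],[0,0,0,0,0.3],[0,0,0,0,0.3],[0,0,0,0,0.3]]' 10
python3 - <<'E'
from bench import r
from h import *
where(r)
w=r.camera("wrist")["pixels"];s=r.camera("scene")["pixels"][130:310,150:490];d=r.camera("side")["pixels"][150:330,250:420]
o=np.vstack([np.hstack([cv2.resize(s,(510,270)),cv2.resize(d,(255,270))]),np.hstack([cv2.resize(w,(440,330)),np.zeros((330,325,3),np.uint8)])])
cv2.imwrite("pics/f.png",o[:,:,::-1])
E
```

```text
time: 14.45
ee_pos: [0.5977, -0.1789, 0.3293]
eef_rot: [0.879, 0.476, 0.027, 0.023]
ft_force: [0.2, 0.0, -0.5]
width: 0.0605
time: 15.45
ee_pos: [0.5252, -0.287, 0.3215]
eef_rot: [0.877, 0.479, 0.026, 0.02]
ft_force: [1.0, 0.3, 0.0]
width: 0.061
t 15.45 p [ 0.5252 -0.287   0.3215] yaw 1.001 w 0.061 F tool [0.79 0.66 0.04] tool z [ 0.065 -0.01  -0.998]
polar r 0.2659 lever-ang 0.327
n0 [13.01 -6.34  8.94] n1 [12.72 -4.34  9.05] n2 [12.74 -2.32  9.17] n3 [13.05 -0.33  9.3 ]
```

View pics/f.png

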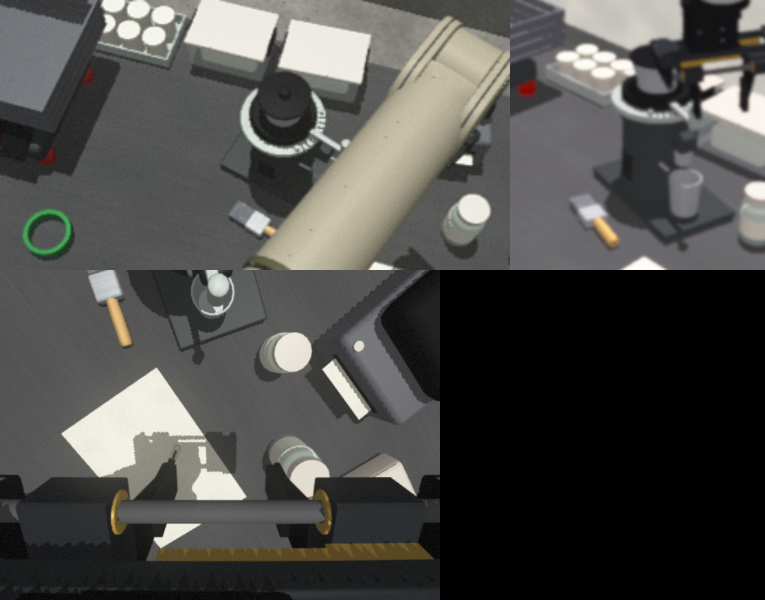

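The retreat was clean: the lid, cup, jars, brush and tape are all still standing in place, and the knob shows at (219,286) in the wrist part of the picture. I'll do one numeric check of the lever angle before handing in.

Run:
```python
from bench import r
from h import *
c=r.camera("wrist");k=plane(c,((219)*640/440,(286-270)*640/440),.243)[0];v=k[:2]-AX
a=np.arctan2(v[1],v[0])-Y0;print(k,np.linalg.norm(v),a)
if abs(a-.45)<.06: print(r.close_job())
```

```text
[ 0.60003589 -0.17771372  0.243     ] 0.13591827109721147 0.462151652516011
the job is handed in; nothing more can be done
None
```

The grind lever is resting in the third notch from the fine stop, and the job is handed in after about 15.5 s of the 61 s allowed.

- **Method:** I kept the gripper half open around the knob, so one fingertip at a time pushed it and it was never gripped.
- **Fine stop:** I pushed the lever clockwise until it stopped moving at 18 N. The picture showed it next to the stop pin.
- **Clicks:** I pushed it back one click at a time in small steps and counted the flange marks after each. The last count had three marks on the stop side and four beyond, with the finger clear of the knob.
- **Last checks:** With the arm backed off, the knob measured 0.462 rad (notch 3 is at 0.45) at 135.9 mm from the axis (135 expected). The lid, cup, jars, brush and tape roll looked undisturbed. I could not check the marker, as the arm's shadow hid it in that picture.

**What disagreed:**
- An early fit of the flange circle was poor, so I redid it more tightly.
- A fit from the wrist camera found no points, and its rough knob reading was about 5 mm off. I used the scene and side camera values instead.
- Pushing hard on the stop tilted the tool by about 3.7°. The rows could not correct that, but it did no harm.

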